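# Free the pattern from the seized bench clamp

## Task

The chair-back pattern is caught in the green bench clamp, whose knob has seized. Break the knob loose with a firm twist anticlockwise (seen from above) and back it off about half a turn in all, then draw the pattern out from under the clamp by its grip block and lay it flat, wholly on the blue rest board, along its length. Do not drop it, do not drag it out before the clamp is open, leave the other things on the table where they are, and let go.

Things in the scene. Friction and masses are not known exactly. Their poses are not given: they have to be found in the camera images.
- knob (a joint): Clamp knob. Angle turned anticlockwise seen from above, rad: 0 as found, stop at 3.8. As found it is jammed: it takes a firm 0.3 to 0.7 N m to start, easing off over the first half radian; beyond that it turns freely (0.03 N m) and stays where left. Its screw lifts the clamp's foot 3.6 mm per rad; below 1.5 rad the foot still catches the pattern.
- knob_grip (a point): Point to grip on the knob, on its vertical axis, 104 mm above the table. Red bar 44 long (point x), 14 wide (point y: grip across this), 37 mm high: top 12 mm above this point, underside 24 mm below it on a black disc of diameter 44. Nothing else rises over 80 mm within 60 mm of it. The point turns with the knob; its x points along clamp x at knob angle 0.
- clamp: Fixed bench clamp. Origin on the knob axis at table height; the pattern is drawn out along its -x (towards the robot). Aluminium bed 12 thick, x -240 to 50, y -90 to 90 mm. Green bridge across y, x -13 to 13: posts at y 68 to 88 on both sides, beam 50 to 66 mm up. Under the beam a square steel foot (36 mm) on the knob's screw presses the pattern onto a black sprung pad in the bed.
- pattern_grip (a point): Centre of the dark wooden grip block on the pattern: 60 long (point x), 18 wide (point y: grip across this), 45 mm high (22 above this point, 23 below down to the panel). It lies 33 mm above the panel's underside and 10 mm from the panel's middle towards its free -x end, so about 103 mm in front of the knob axis at the start.
- pattern_mid (a point): Middle of the pattern, a flat tan panel, 260 (x) by 110 by 8 mm, 0.25 kg, lying on the clamp bed. x points to its square end under the foot (the other end is round), z up. Behind the foot it carries a batten 4 mm high across its end, so it comes out only level and with the foot raised; a pull of 50 to 80 mm clears the bridge, then it can be lifted.
- rest_board: Fixed blue rest board, 320 (x) by 170 (y) by 10 mm thick; origin at the centre of its underside, on the table. It stands to the left or to the right of the clamp.
- tray: Fixed grey open tray, 260 by 150 by 35 mm, on the other side; origin at the centre of its underside. Bystander: leave it alone.
- cutter_mid (a point): Middle of a black and yellow utility cutter (about 145 long, 22 wide, 16 mm high) lying in the tray. Bystander.
- weight_mid (a point): Middle of a dark steel pattern weight (diameter 52, height 62 mm) standing beyond the clamp. Bystander.
- spool_mid (a point): Middle of a red thread spool (diameter 44, height 62 mm) standing beyond the clamp. Bystander.

How it is judged (in metres and radians):
On the way, in this order (a step that is already met when the one before it is completed fails the run):
1. the knob has broken loose (turned more than 0.25 rad) (value of joint knob above 0.25 rad), for 0.1 s.
2. the knob is backed off more than 2.3 rad (value of joint knob above 2.3 rad), for 0.2 s.
3. the pattern is drawn out from under the bridge: its middle more than 145 mm in front of the knob axis (x of pattern_mid in the frame of clamp below -0.145 m), for 0.1 s.
At the end, for the whole second after the job is handed in: The knob stands more than 2.3 rad from its start; the pattern lies released, flat (within 0.05 rad) and at rest on the rest board, its middle within 45 mm of the board's centre along each of the board's axes and its length within 0.5 rad of the board's (value of joint knob above 2.3 rad and x of pattern_mid in the frame of rest_board between -0.045 and 0.045 m and y of pattern_mid in the frame of rest_board between -0.045 and 0.045 m and z of pattern_mid in the frame of rest_board between 0.011 and 0.017 m and angle between the x axis of pattern_mid and the x axis of rest_board, either way round below 0.5 rad and angle between pattern_mid's own z axis and vertical below 0.05 rad and contact force between pattern and the fingers below 0.1 N and linear speed of pattern below 0.02 m/s); the robot touches nothing.
It fails at once if the pattern dragged more than 15 mm before the knob is backed off 1.5 rad (distance of pattern_mid from where it was at the start of the episode above 0.015 m and value of joint knob below 1.5 rad).
It fails at once if the pattern dropped or thrown: faster than 0.5 m/s while no finger touches it (linear speed of pattern above 0.5 m/s and contact force between pattern and the fingers below 0.01 N).
It fails at once if the cutter, weight or spool moved more than 20 mm (distance of any of cutter_mid, weight_mid, spool_mid from where it was at the start of the episode above 0.02 m).
It also fails if it takes over 72 s, if anything falls off the work surface, if the arm or the gripper's body presses on something with over 40 N, if the wrist force passes 120 N, or if a joint passes its speed limit or range.

## Robot

A 6-joint arm with a two-finger parallel gripper is mounted at the origin on the work surface. World frame = base frame: x ahead of the robot, y to its left, z up, the work surface at z = 0. Lengths are in mm, angles in rad, forces in N, time in s.
With the tool pointing down it reaches from about 300 to 850 mm from the base axis. Payload 4.2 kg.
Tool frame: the origin (TCP) lies midway between the tips of the shut fingers; the grasp point (between the pads) lies 19 mm behind it; z points along the fingers, y is the direction in which the jaws open and shut (so a half turn about z gives the same grasp; the last joint's range is limited). The gripper opens to 91 mm and grips with 3 to 60 N. Pads are 32 mm wide; open, the fingers measure 118 mm over their backs; the gripper's body (76 mm by 178 mm) begins 60 mm behind the grasp point.
Start: joints at [-1.286, 0.32, 1.565, -0, 1.257, -0.02], TCP at [172.563, -548.515, 180.376] pointing down, gripper open.
Joint ranges: [-3.11, 3.11], [-0.84, 2.01], [0.21, 2.61], [-1.34, 4.49], [0.05, 2.63], [-2.56, 2.56]. Speed limits (rad/s): [2.57, 2.57, 3.14, 3.14, 3.14, 3.14].

## Interface

Orientations are given as a unit quaternion [x, y, z, w].
In Python, from cell import r gives the robot as it stands. The module is installed in compiled form; this text tells all that it offers.
- The arm moves only by the shell command python3 -m handwheel 'ROWS' [OPENING]. ROWS is JSON, a list of rows, each a list of 6 numbers: the shift along the tool's x, y, z scaled (see below), then the turn, a rotation vector about the tool's x, y, z scaled (see below). A call has exactly 8 rows; each row is the pose to reach, as a shift and turn from the pose commanded when the call began, along the tool's axes at that moment; what a row does not reach only later rows make up. The controller multiplies each number of a shift by 0.3 m and each number of a turn by 60 degrees. A row lasts 1/12 s, in which the tool goes at most 41.7 mm and 7.16 degrees, less where a joint would pass 70% of its speed; a pose out of reach is approached as far as the arm can. A call with a number of a shift or a turn outside -1 to 1 is refused whole. A call with a gripper value outside its range is refused whole. OPENING is the closure, from 0 (fully open) to 1 (shut), set as the call begins (- or left out, the last holds). The fingers move at their own pace and stop on an object; the grip force is fixed at half the most. Time passes only in rows, so rows that repeat a pose let the fingers close, or fill a call up. It gives the time, the measured TCP pose, the force and the opening at its end, in the units of the state.
- r.sense(): the state, without advancing time (a new reading comes with each control period).
- r.camera(name): name is "scene" or "side" or "wrist"; returns the picture (420x560x3 uint8, red, green, blue); there is no depth.
- r.camera_params(name): a dict with "mtx" (3x3 intrinsics, pixels), "dist" ([k1, k2, p1, p2, k3] as OpenCV has them; the pictures are not rectified), "position" and "orientation" of the camera in the world. Camera axes: x right, y up, looking along -z (the intrinsics and any distortion apply to the point x, -y, -z); pixel columns grow to the right and rows downward; lengths in mm; the calibration is good to about 2 mm. A picture is of the moment at which its call begins: read the wrist's pose just before it. camera_params takes no time and is no camera call; for the wrist camera it gives the pose at the moment of the call.
- r.job_done(): hands the job in, once; it reports no verdict.
The state is a dict: "clock": time; "joints": joint angles; "qvel": joint speeds; "tau": joint torques, N m; "tcp_pos": TCP position; "eef_rot": TCP orientation; "wrist_force": force on the tool from outside, world axes, zero at the start; "ft_torque": the same for the moment, N m; "width": finger opening in mm.
Only numpy, scipy, OpenCV 4.12 (cv2) and the standard library are available. Lean on these libraries where they do the work, as an engineer would, in place of code of your own. Each camera call takes 0.05 s, during which the arm holds its last target. There are 200 camera calls.

## Working session

There is one attempt and no reset: what is moved stays moved. The work goes in short steps, Python scripts to look and compute and a shell command to move; the robot and the scene stay as the last step left them, time stands still between calls to the robot, and variables do not carry over. Pictures are saved under pics/ and viewed, about 8 in all and at most 12, crops included, and the job is handed in when it is done.

```bash
mkdir -p pics
python3 - <<'E'
from cell import r
import cv2
for n in("scene","side"):
    p=r.camera_params(n);print(n,p)
    cv2.imwrite(f"pics/{n}0.png",r.camera(n)[:,:,::-1])
print(r.sense())
E
```

```text
scene {'mtx': array([[484.10916069,   0.        , 281.07016253],
       [  0.        , 484.10916069, 202.07294088],
       [  0.        ,   0.        ,   1.        ]]), 'dist': array([-0.16825376,  0.        ,  0.        ,  0.        ,  0.        ]), 'position': array([1415.28478854,  223.93903327,  729.03217585]), 'orientation': array([0.26903933, 0.35171555, 0.7170828 , 0.53824369])}
side {'mtx': array([[389.43572999,   0.        , 285.72545258],
       [  0.        , 389.43572999, 209.51709418],
       [  0.        ,   0.        ,   1.        ]]), 'dist': array([-0.09712173,  0.        ,  0.        ,  0.        ,  0.        ]), 'position': array([465.82992386, 815.06481051, 731.71891153]), 'orientation': array([-0.03338579,  0.43756775,  0.89490052, -0.08107349])}
{'clock': 0.1, 'joints': array([-1.28598543e+00,  3.20220431e-01,  1.56552222e+00, -7.67289779e-06,
        1.25738758e+00, -1.99896635e-02]), 'qvel': array([-0.00060635,  0.00035625, -0.00145733,  0.0002108 ,  0.00044657,
       -0.00149061]), 'tau': array([ 2.90507487e-04, -4.13332558e+01, -2.32508701e+01,  7.28284079e-02,
        4.21191263e-02, -5.82804614e-05]), 'tcp_pos': array([ 172.42658372, -548.02921989,  179.6222331 ]), 'eef_rot': array([ 9.88409065e-01,  1.51812152e-01, -1.05115142e-04, -7.61576164e-04]), 'wrist_force': array([ 0.5638554 , -0.72633117,  0.80727743]), 'ft_torque': array([ 0.01825705, -0.05880498,  0.01184038]), 'width': 91.52966521373399}
```

View pics/scene0.png

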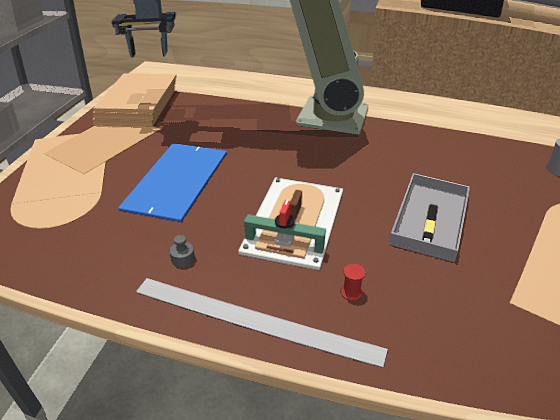

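View pics/side0.png

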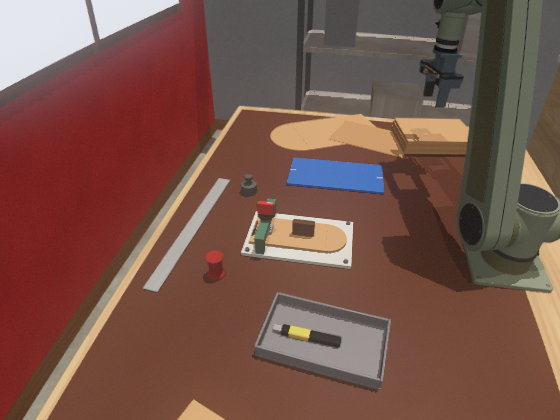

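The scene view shows the blue board's corners near (172,144), (226,150), (181,219), (120,209). The white bed's corners are near (276,179), (342,187), (320,267), (239,250), with the knob near (288,212). The tray is on the other side. The side view shows the board at (292,160)–(383,190) and the bed at (251,213)–(352,262).

```bash
cat > h.py <<'E'
import numpy as np,cv2
from cell import r
from scipy.spatial.transform import Rotation as R
def ray(p,uv):
    u=cv2.undistortPoints(np.array(uv,float).reshape(-1,1,2),p["mtx"],p["dist"]).reshape(-1,2)
    return R.from_quat(p["orientation"]).apply(np.c_[u[:,0],-u[:,1],-np.ones(len(u))])
def onz(p,uv,z):
    d=ray(p,uv);return p["position"]+d*((z-p["position"][2])/d[:,2])[:,None]
def proj(p,X):
    c=R.from_quat(p["orientation"]).inv().apply(np.atleast_2d(X)-p["position"])
    return cv2.projectPoints(c*[1,-1,-1],np.zeros(3),np.zeros(3),p["mtx"],p["dist"])[0].reshape(-1,2)
def rect(P,name):
    c,s,a=cv2.minAreaRect(P[:,:2].astype(np.float32));print(name,np.round(c,1),np.round(s),round(a,1),np.round(P[:,:2].mean(0),1))
E
python3 - <<'E'
from h import *
for n,bd,bed in(("scene",[(172,144),(226,150),(181,219),(120,209)],[(276,179),(342,187),(320,267),(239,250)]),("side",[(292,160),(384,167),(383,190),(288,182)],[(251,213),(354,219),(352,262),(244,253)])):
    p=r.camera_params(n);im=cv2.imread(f"pics/{n}0.png")
    rect(onz(p,bd,10),n+" board");rect(onz(p,bed,12),n+" bed")
    print(np.round(onz(p,bed,12)[:,:2]).tolist(),np.round(onz(p,bd,10)[:,:2]).tolist())
    b=im.astype(int)
    m=((b[:,:,0]>120)&(b[:,:,2]<80)).astype(np.uint8)
    c=max(cv2.findContours(m,0,2)[0],key=cv2.contourArea).reshape(-1,2)
    rect(onz(p,c,10),n+" blue mask")
E
```

```text
scene board [ 485.1 -323.4] [321. 166.] 2.7 [ 486.  -324.4]
scene bed [558.5  16.3] [296. 179.] 1.5 [559.5  18.2]
[[422.0, -69.0], [408.0, 102.0], [704.0, 110.0], [703.0, -70.0]] [[333.0, -413.0], [321.0, -248.0], [641.0, -237.0], [649.0, -399.0]]
scene blue mask [ 487.5 -326.5] [327. 170.] 1.7 [ 499.5 -342.6]
side board [ 479.5 -324.3] [329. 146.] 3.0 [ 482.6 -324.8]
side bed [557.2  14.2] [304. 177.] 5.5 [559.5  12.5]
[[717.0, -59.0], [414.0, -89.0], [412.0, 89.0], [694.0, 108.0]] [[648.0, -388.0], [319.0, -406.0], [326.0, -260.0], [638.0, -245.0]]
side blue mask [ 428.6 -328.9] [205. 175.] 0.3 [ 447.6 -324.2]
```

```bash
python3 -m handwheel '[[0.04,-0.03,-0.01,0,0,0],[0.12,-0.09,-0.02,0,0,0],[0.21,-0.155,-0.03,0,0,0],[0.30,-0.22,-0.045,0,0,0],[0.39,-0.285,-0.06,0,0,0],[0.48,-0.35,-0.07,0,0,0],[0.56,-0.41,-0.08,0,0,0],[0.62,-0.456,-0.09,0,0,0]]' 0
python3 -m handwheel '[[0.08,-0.06,-0.01,0,0,0],[0.16,-0.12,-0.02,0,0,0],[0.24,-0.175,-0.03,0,0,0],[0.32,-0.235,-0.045,0,0,0],[0.40,-0.295,-0.06,0,0,0],[0.48,-0.35,-0.07,0,0,0],[0.56,-0.41,-0.08,0,0,0],[0.62,-0.456,-0.09,0,0,0]]'
python3 -m handwheel '[[0.10,-0.07,-0.01,0,0,0.04],[0.19,-0.14,-0.02,0,0,0.08],[0.29,-0.21,-0.03,0,0,0.12],[0.38,-0.28,-0.045,0,0,0.16],[0.47,-0.35,-0.06,0,0,0.20],[0.55,-0.40,-0.075,0,0,0.22],[0.60,-0.44,-0.09,0,0,0.24],[0.62,-0.456,-0.09,0,0,0.243]]'
python3 - <<'E'
from h import *
s=r.sense();p=r.camera_params("wrist");print(s["tcp_pos"],s["eef_rot"],s["joints"],p)
cv2.imwrite("pics/w1.png",r.camera("wrist")[:,:,::-1])
E
```

```text
clock: 0.77
tcp_pos: [310.0, -359.2, 207.6]
eef_rot: [0.988, 0.152, 0.0, -0.001]
wrist_force: [-0.4, -0.1, -0.5]
width: 91.2
clock: 1.43
tcp_pos: [446.0, -173.1, 234.5]
eef_rot: [0.988, 0.152, 0.0, -0.0]
wrist_force: [-0.6, -0.4, -0.5]
width: 91.2
clock: 2.1
tcp_pos: [582.8, 13.6, 261.6]
eef_rot: [1.0, 0.026, 0.0, -0.001]
wrist_force: [-0.7, 0.2, 0.3]
width: 91.1
[582.78108998  13.5556699  261.60499144] [ 9.99650140e-01  2.64401916e-02  4.98157448e-04 -5.15913287e-04] [2.85876216e-03 2.94244374e-01 1.39864484e+00 1.06307489e-03
 1.44773180e+00 1.52063854e+00] {'mtx': array([[378.65577324,   0.        , 286.75620906],
       [  0.        , 378.65577324, 201.43352963],
       [  0.        ,   0.        ,   1.        ]]), 'dist': array([-0.10102446,  0.        ,  0.        ,  0.        ,  0.        ]), 'position': array([653.3879252 ,  18.39778709, 466.22784498]), 'orientation': array([-0.0916157 ,  0.08864431, -0.68273924,  0.71945527])}
```

View pics/w1.png

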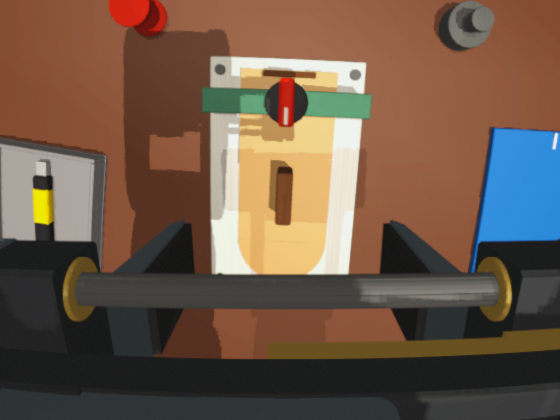

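The wrist view shows the red knob bar at (287,78)–(286,126), the black disc centred near (287,103) and the beam ends at (203,99) and (370,105). The grip block is at (278–292,167) to (277–291,225), and the bed's far corners are at (211,57) and (365,63).

Run:
```python
from h import *
p=r.camera_params("wrist")
f=lambda uv,z:print(z,np.round(onz(p,uv,z)[:,:2],1).tolist())
f([(287,78),(286.5,108),(286.5,126),(279,100),(295,100)],116)
f([(287,103),(265,103),(309,103)],80)
f([(203,99),(370,105)],66)
f([(211,57),(365,63)],12)
f([(285,168),(284,225),(284,196),(277,196),(292,196)],67)
im=cv2.imread("pics/w1.png")
cv2.imwrite("pics/w1c.png",cv2.resize(im[50:250,190:390],(800,800)[:2],interpolation=2)[:600])
```

```text
116 [[675.0, 20.0], [648.7, 19.1], [632.6, 18.2], [655.4, 26.2], [656.2, 11.8]]
80 [[653.1, 18.9], [652.0, 40.7], [654.3, -2.9]]
66 [[653.1, 105.7], [656.1, -66.8]]
12 [[700.9, 108.8], [703.5, -68.0]]
67 [[585.5, 17.5], [521.8, 15.3], [554.8, 17.0], [554.4, 24.6], [555.3, 8.4]]
```

View pics/w1c.png

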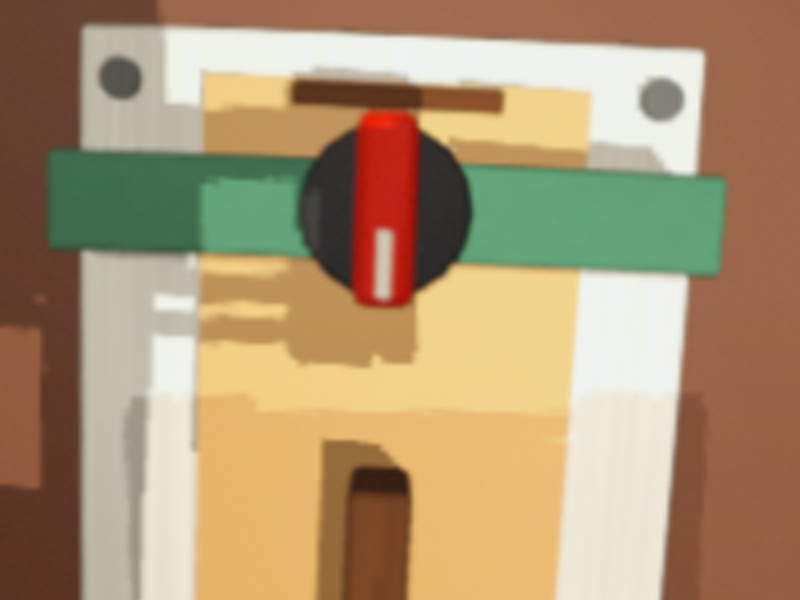

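```bash
python3 -m handwheel '[[0.05,0,0.03,0,0,0.003],[0.11,0,0.09,0,0,0.008],[0.17,-0.003,0.17,0,0,0.015],[0.22,-0.005,0.26,0,0,0.017],[0.236,-0.005,0.36,0,0,0.017],[0.236,-0.005,0.45,0,0,0.017],[0.236,-0.005,0.54,0,0,0.017],[0.236,-0.005,0.585,0,0,0.017]]'
python3 -m handwheel '[[0,0,0,0,0,0],[0,0,0,0,0,0],[0,0,0,0,0,0],[0,0,0,0,0,0],[0,0,0,0,0,0],[0,0,0,0,0,0],[0,0,0,0,0,0],[0,0,0,0,0,0]]' 1
python3 -c "
from h import *
s=r.sense();print(s['tcp_pos'],s['joints'],s['ft_torque'],s['width'])"
```

```text
clock: 2.82
tcp_pos: [648.7, 14.3, 81.8]
eef_rot: [1.0, 0.016, -0.004, 0.0]
wrist_force: [-0.9, -0.1, -0.4]
width: 91.3
clock: 3.48
tcp_pos: [652.5, 15.5, 86.3]
eef_rot: [1.0, 0.016, 0.0, 0.0]
wrist_force: [0.0, -1.0, 0.5]
width: 40.6
[652.47550476  15.49346525  86.26059381] [ 6.17905591e-03  5.06021428e-01  1.51022992e+00 -1.15538578e-04
  1.12462740e+00  1.54442471e+00] [ 0.01335357  0.03463572 -0.03910878] 40.57301783498371
```

```bash
python3 -m handwheel '[[0.003,-0.011,0,0,0,0],[0.003,-0.011,0,0,0,0],[0.003,-0.011,0,0,0,0],[0.003,-0.011,0,0,0,0],[0.003,-0.011,0,0,0,0],[0.003,-0.011,0,0,0,0],[0.003,-0.011,0,0,0,0],[0.003,-0.011,0,0,0,0]]' 1
python3 -c "
from h import *
s=r.sense();print(s['tcp_pos'],s['joints'],s['ft_torque'],s['width'],s['wrist_force'])"
```

```text
clock: 4.15
tcp_pos: [653.1, 18.7, 85.8]
eef_rot: [1.0, 0.016, 0.0, 0.0]
wrist_force: [-0.1, -0.7, 0.4]
width: 0.4
[653.12044654  18.74501071  85.81914551] [ 1.11399712e-02  5.07838598e-01  1.50819181e+00 -9.52559610e-05
  1.12553869e+00  1.54956627e+00] [0.01366206 0.01637529 0.01242941] 0.42827623732920134 [-0.08844422 -0.69779879  0.37491451]
```

The fingers have shut on nothing, so I'm taking a look.

Run:
```python
from h import *
a=r.camera("side");b=r.camera("wrist");c=r.camera("scene")
up=lambda m:cv2.resize(m,(400,300),interpolation=2)
cv2.imwrite("pics/m2.png",np.vstack([np.hstack([up(a[150:270,200:360]),up(c[140:290,200:400])]),np.hstack([up(b),up(a)])])[:,:,::-1])
```

```text
(no output)
```

View pics/m2.png

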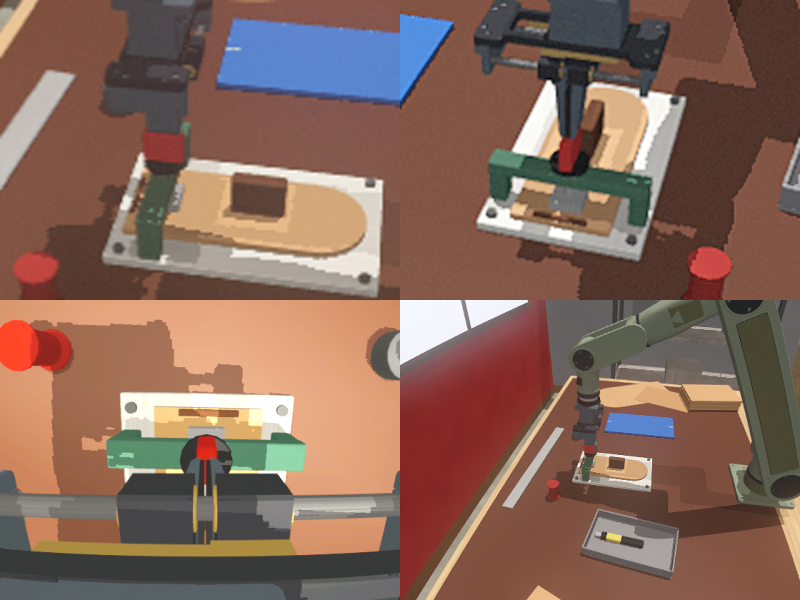

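Run:
```python
from h import *
out=[]
for n,c in(("side",(265,205)),("scene",(287,205))):
    m=r.camera(n);p=r.camera_params(n)
    x0,y0=c[0]-40,c[1]-60
    k=cv2.resize(m[y0:y0+120,x0:x0+80],(400,600),interpolation=cv2.INTER_CUBIC)
    for z,col in((86,(255,255,0)),(116,(0,255,255)),(80,(255,0,255)),(12,(255,255,255))):
        u=(proj(p,[[653.5,19,z]])[0]-[x0,y0])*5;cv2.circle(k,tuple(int(v) for v in u),5,col,2);print(n,z,u)
    out.append(k)
cv2.imwrite("pics/m3.png",np.hstack(out)[:,:,::-1])
```

```text
side 86 [204.03309835 335.09134871]
side 116 [202.87856268 290.26673274]
side 80 [204.26031838 343.86631474]
side 12 [206.75207049 439.11322046]
scene 86 [190.53890338 359.64739854]
scene 116 [191.43595049 303.29785588]
scene 80 [190.36294307 370.6719676 ]
scene 12 [188.44615857 490.16262079]
```

View pics/m3.png

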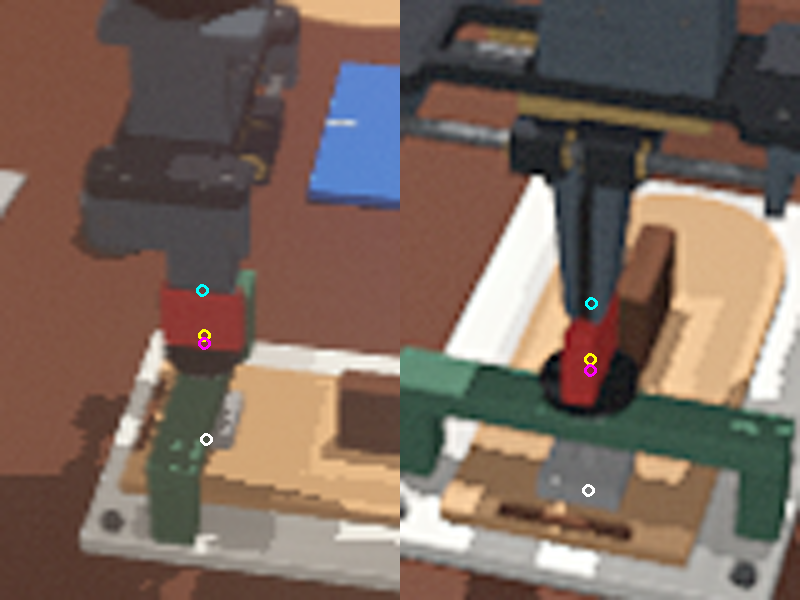

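The projections put the bar top at z≈116, as specified. The fingertips show at the bar's top, not at the reported 86, so they shut just above the bar. The real tips sit roughly 30 mm higher than reported. I'll open, go down about 24 mm while watching the force, and close again.

```bash
python3 -m handwheel '[[0,0,0,0,0,0],[0,0,0,0,0,0],[0,0,0,0,0,0],[0,0,0,0,0,0],[0,0,0,0,0,0],[0,0,0,0,0,0],[0,0,0,0,0,0],[0,0,0,0,0,0]]' 0.4
python3 -m handwheel '[[0,0,0.01,0,0,0],[0,0,0.02,0,0,0],[0,0,0.035,0,0,0],[0,0,0.05,0,0,0],[0,0,0.065,0,0,0],[0,0,0.075,0,0,0],[0,0,0.08,0,0,0],[0,0,0.08,0,0,0]]'
python3 -m handwheel '[[0,0,0,0,0,0],[0,0,0,0,0,0],[0,0,0,0,0,0],[0,0,0,0,0,0],[0,0,0,0,0,0],[0,0,0,0,0,0],[0,0,0,0,0,0],[0,0,0,0,0,0]]' 1
python3 -m handwheel '[[0,0,0,0,0,0],[0,0,0,0,0,0],[0,0,0,0,0,0],[0,0,0,0,0,0],[0,0,0,0,0,0],[0,0,0,0,0,0],[0,0,0,0,0,0],[0,0,0,0,0,0]]' 1
```

```text
clock: 5.07
tcp_pos: [653.1, 18.8, 85.8]
eef_rot: [1.0, 0.016, -0.0, 0.0]
wrist_force: [-0.2, -0.0, 0.9]
width: 50.8
clock: 5.73
tcp_pos: [652.8, 18.8, 61.2]
eef_rot: [1.0, 0.016, -0.0, 0.0]
wrist_force: [0.7, 0.4, 0.2]
width: 54.1
clock: 6.4
tcp_pos: [653.2, 17.8, 61.9]
eef_rot: [1.0, 0.016, 0.0, 0.001]
wrist_force: [1.0, -4.1, 0.5]
width: 14.0
clock: 7.07
tcp_pos: [653.2, 17.8, 61.9]
eef_rot: [1.0, 0.016, 0.0, 0.001]
wrist_force: [0.4, -5.8, 1.6]
width: 14.0
```

Width is 14.0 mm, so the bar is gripped. Now the twist anticlockwise, which is negative about the tool's downward z.

```bash
python3 -m handwheel '[[0,0.003,0,0,0,-0.04],[0,0.003,0,0,0,-0.1],[0,0.003,0,0,0,-0.17],[0,0.003,0,0,0,-0.25],[0,0.003,0,0,0,-0.33],[0,0.003,0,0,0,-0.41],[0,0.003,0,0,0,-0.48],[0,0.003,0,0,0,-0.54]]'
python3 -c "
from h import *
s=r.sense();print(s['tcp_pos'],s['joints'],s['ft_torque'],s['width'],s['wrist_force'])"
```

```text
clock: 7.73
tcp_pos: [653.5, 17.3, 61.6]
eef_rot: [0.955, 0.296, 0.0, 0.001]
wrist_force: [1.3, -5.3, -1.2]
width: 14.0
[653.47378213  17.25436438  61.61664725] [ 9.47700368e-03  5.28699417e-01  1.53753689e+00 -1.35267304e-03
  1.07476512e+00  9.79225903e-01] [-0.88736541 -0.19265136 -0.09447976] 13.966008056038213 [ 1.28894674 -5.25703989 -1.15862633]
```

```bash
python3 -m handwheel '[[-0.001,0.002,0,0,0,-0.1],[-0.002,0.003,0,0,0,-0.21],[-0.002,0.003,0,0,0,-0.32],[-0.002,0.003,0,0,0,-0.43],[-0.002,0.003,0,0,0,-0.54],[-0.002,0.003,0,0,0,-0.65],[-0.002,0.003,0,0,0,-0.77],[-0.002,0.003,0,0,0,-0.88]]'
python3 -m handwheel '[[0,0,0,0,0,-0.11],[0,0,0,0,0,-0.22],[0,0,0,0,0,-0.33],[0,0,0,0,0,-0.44],[0,0,0,0,0,-0.55],[0,0,0,0,0,-0.66],[0,0,0,0,0,-0.78],[0,0,0,0,0,-0.9]]'
python3 -m handwheel '[[0,0,0,0,0,-0.11],[0,0,0,0,0,-0.22],[0,0,0,0,0,-0.32],[0,0,0,0,0,-0.40],[0,0,0,0,0,-0.45],[0,0,0,0,0,-0.45],[0,0,0,0,0,-0.45],[0,0,0,0,0,-0.45]]'
python3 -c "
from h import *
s=r.sense();print(s['joints'],s['ft_torque'],s['width'],np.degrees(2*np.arctan2(s['eef_rot'][1],s['eef_rot'][0])))"
```

```text
clock: 8.4
tcp_pos: [654.4, 16.7, 61.6]
eef_rot: [0.723, 0.691, 0.001, 0.001]
wrist_force: [2.6, -3.4, -2.6]
width: 13.7
clock: 9.07
tcp_pos: [655.4, 17.2, 61.6]
eef_rot: [0.331, 0.944, 0.001, 0.002]
wrist_force: [5.2, -1.5, -3.4]
width: 13.7
clock: 9.73
tcp_pos: [655.6, 17.7, 61.6]
eef_rot: [0.105, 0.995, 0.001, 0.002]
wrist_force: [6.2, -0.6, -3.5]
width: 13.5
[ 8.72615355e-03  5.29440305e-01  1.53621370e+00  1.41314429e-03
  1.07101206e+00 -1.35304713e+00] [-0.1404036  -1.02150767  0.01107033] 13.468762538408296 167.98523461889317
```

Turned about 2.9 rad with the bar held throughout. Next: release, rise, turn to the block's direction and go above it, then check the true fingertip height.

```bash
python3 -m handwheel '[[0,0,0,0,0,0],[0,0,0,0,0,0],[0,0,0,0,0,0],[0,0,0,0,0,0],[0,0,0,0,0,0],[0,0,0,0,0,0],[0,0,0,0,0,0],[0,0,0,0,0,0]]' 0.2
python3 -m handwheel '[[0,0,-0.03,0,0,0],[0,0,-0.08,0,0,0],[0,0,-0.14,0,0,0],[0,0,-0.19,0,0,0],[0,0,-0.22,0,0,0],[0,0,-0.233,0,0,0],[0,0,-0.233,0,0,0],[0,0,-0.233,0,0,0]]'
python3 -m handwheel '[[0.04,-0.01,0,0,0,-0.03],[0.10,-0.025,0,0,0,-0.07],[0.17,-0.04,0,0,0,-0.11],[0.24,-0.055,0,0,0,-0.16],[0.30,-0.07,0,0,0,-0.20],[0.338,-0.075,0,0,0,-0.225],[0.338,-0.075,0,0,0,-0.225],[0.338,-0.075,0,0,0,-0.225]]'
python3 - <<'E'
from h import *
s=r.sense();t=s['tcp_pos'];print(t,s['joints'],np.degrees(2*np.arctan2(s['eef_rot'][1],s['eef_rot'][0])),s['width'])
out=[]
for n in("side","scene"):
    m=r.camera(n);p=r.camera_params(n)
    u0=proj(p,t+[0,0,-40])[0];x0,y0=int(u0[0])-40,int(u0[1])-60
    k=cv2.resize(m[y0:y0+120,x0:x0+80],(400,600),interpolation=cv2.INTER_CUBIC)
    for dy in(-s['width']/2,s['width']/2):
      for dz,col in((0,(255,255,0)),(30,(0,255,255)),(40,(255,0,255))):
        u=(proj(p,t+[0,dy,dz])[0]-[x0,y0])*5;cv2.circle(k,tuple(int(v) for v in u),4,col,1)
    out.append(k)
cv2.imwrite("pics/m4.png",np.hstack(out)[:,:,::-1])
E
```

```text
clock: 10.4
tcp_pos: [653.1, 16.8, 61.9]
eef_rot: [0.105, 0.995, 0.0, 0.0]
wrist_force: [1.0, -0.1, 0.1]
width: 64.3
clock: 11.07
tcp_pos: [652.7, 16.8, 131.3]
eef_rot: [0.105, 0.995, -0.0, -0.0]
wrist_force: [0.5, -0.2, -0.9]
width: 72.7
clock: 11.73
tcp_pos: [549.0, 15.9, 131.2]
eef_rot: [-0.013, 1.0, -0.0, -0.0]
wrist_force: [0.2, -0.2, -0.3]
width: 72.9
[548.98220935  15.93910547 131.24333631] [ 8.16942855e-03  3.15841007e-01  1.70016027e+00 -1.38729018e-04
  1.12620908e+00 -1.58792392e+00] 181.45283357253837 72.90543085761098
```

View pics/m4.png

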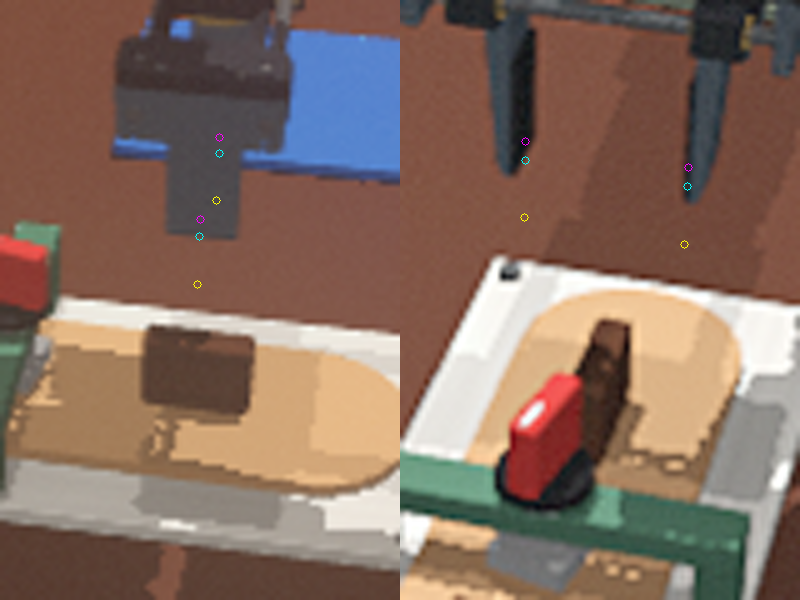

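Cyan (reported + 30 mm) lies on the fingertips in both views. The white knob mark is now at the far end, so the knob has turned about half a turn. The true tip is about 31 mm above the reported TCP, so the block grasp (true tip z≈28) means a reported z of about -3.

```bash
python3 -m handwheel '[[-0.006,0,0.05,0,0,0],[-0.006,0,0.12,0,0,0],[-0.006,0,0.20,0,0,0],[-0.006,0,0.27,0,0,0],[-0.006,0,0.33,0,0,0],[-0.006,0,0.36,0,0,0],[-0.006,0,0.37,0,0,0],[-0.006,0,0.37,0,0,0]]'
python3 -m handwheel '[[0,0,0.01,0,0,0],[0,0,0.025,0,0,0],[0,0,0.04,0,0,0],[0,0,0.055,0,0,0],[0,0,0.065,0,0,0],[0,0,0.073,0,0,0],[0,0,0.075,0,0,0],[0,0,0.075,0,0,0]]'
```

```text
clock: 12.5
tcp_pos: [551.4, 15.9, 20.1]
eef_rot: [-0.013, 1.0, -0.0, -0.0]
wrist_force: [0.2, -0.7, -0.2]
width: 72.8
clock: 13.17
tcp_pos: [550.9, 16.0, -1.9]
eef_rot: [-0.013, 1.0, -0.0, -0.0]
wrist_force: [-0.3, 0.3, -0.2]
width: 72.8
```

```bash
python3 -m handwheel '[[0,0,0,0,0,0],[0,0,0,0,0,0],[0,0,0,0,0,0],[0,0,0,0,0,0],[0,0,0,0,0,0],[0,0,0,0,0,0],[0,0,0,0,0,0],[0,0,0,0,0,0]]' 1
python3 -m handwheel '[[0,0,0,0,0,0],[0,0,0,0,0,0],[0,0,0,0,0,0],[0,0,0,0,0,0],[0,0,0,0,0,0],[0,0,0,0,0,0],[0,0,0,0,0,0],[0,0,0,0,0,0]]' 1
```

```text
clock: 13.83
tcp_pos: [551.1, 16.0, -1.7]
eef_rot: [-0.013, 1.0, -0.0, 0.0]
wrist_force: [0.5, -0.1, 0.6]
width: 22.3
clock: 14.5
tcp_pos: [551.1, 15.9, -1.8]
eef_rot: [-0.013, 1.0, -0.0, 0.0]
wrist_force: [-0.1, -0.1, -0.0]
width: 17.8
```

```bash
python3 -m handwheel '[[0.01,0,0,0,0,0],[0.03,0,0,0,0,0],[0.05,0,0,0,0,0],[0.07,0,0,0,0,0],[0.09,0,0,0,0,0],[0.11,0,0,0,0,0],[0.13,0,0,0,0,0],[0.15,0,0,0,0,0]]'
python3 -m handwheel '[[0.03,0,0,0,0,0],[0.06,0,0,0,0,0],[0.09,0,0,0,0,0],[0.12,0,0,0,0,0],[0.15,0,0,0,0,0],[0.17,0,0,0,0,0],[0.18,0,0,0,0,0],[0.18,0,0,0,0,0]]'
python3 - <<'E'
from h import *
s=r.sense();print(s['joints'],s['wrist_force'])
a=r.camera("side");c=r.camera("scene")
up=lambda m:cv2.resize(m,(400,300),interpolation=2)
cv2.imwrite("pics/m5.png",np.hstack([up(a[150:300,220:420]),up(c[130:280,200:400])])[:,:,::-1])
E
```

```text
clock: 15.17
tcp_pos: [505.0, 14.8, -1.9]
eef_rot: [-0.013, 1.0, -0.0, -0.0]
wrist_force: [1.2, -0.2, -2.3]
width: 18.2
clock: 15.83
tcp_pos: [451.2, 13.4, -1.7]
eef_rot: [-0.013, 1.0, -0.0, -0.0]
wrist_force: [-0.2, 0.1, -2.7]
width: 18.0
[ 4.21288049e-03  3.38616568e-01  2.08635501e+00 -1.37450048e-04
  7.17154499e-01 -1.59240490e+00] [-0.22638153  0.05990825 -2.68198932]
```

View pics/m5.png

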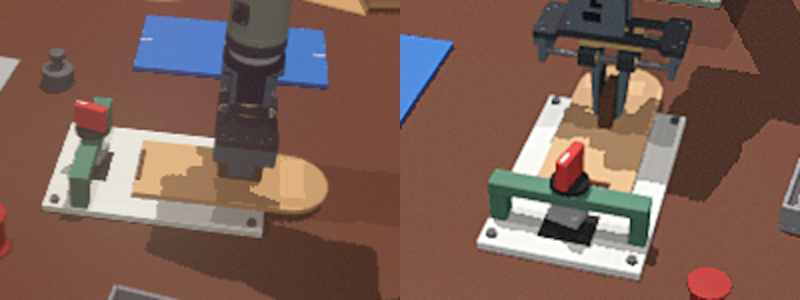

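The pattern is clear of the bridge. In the left half its batten end is at (140,165), well in front of the foot. Lift and carry to the board.

```bash
python3 -m handwheel '[[0,0,-0.01,0,0,0],[0,0,-0.03,0,0,0],[0,0,-0.06,0,0,0],[0,0,-0.10,0,0,0],[0,0,-0.14,0,0,0],[0,0,-0.17,0,0,0],[0,0,-0.19,0,0,0],[0,0,-0.2,0,0,0]]'
python3 -m handwheel '[[0,-0.02,0,0,0,0],[0,-0.07,0,0,0,0],[-0.005,-0.14,0,0,0,0],[-0.01,-0.22,0,0,0,0],[-0.015,-0.30,0,0,0,0],[-0.02,-0.38,0,0,0,0],[-0.024,-0.47,0,0,0,0],[-0.027,-0.56,0,0,0,0]]'
python3 -m handwheel '[[-0.004,-0.09,0,0,0,0],[-0.008,-0.18,0,0,0,0],[-0.012,-0.27,0,0,0,0],[-0.016,-0.36,0,0,0,0],[-0.02,-0.44,0,0,0,0],[-0.024,-0.51,0,0,0,0],[-0.027,-0.55,0,0,0,0],[-0.028,-0.568,0,0,0,0]]'
python3 -m handwheel '[[0,0,0.02,0,0,0],[0,0,0.05,0,0,0],[0,0,0.09,0,0,0],[0,0,0.12,0,0,0],[0,0,0.14,0,0,0],[0,0,0.15,0,0,0],[0,0,0.15,0,0,0],[0,0,0.15,0,0,0]]'
python3 - <<'E'
from h import *
s=r.sense();print(s['joints'],s['wrist_force'])
a=r.camera("side");c=r.camera("scene")
up=lambda m:cv2.resize(m,(400,400),interpolation=2)
cv2.imwrite("pics/m6.png",np.hstack([up(a[110:230,270:390]),up(c[110:230,110:230])])[:,:,::-1])
E
```

```text
clock: 16.6
tcp_pos: [452.8, 13.4, 59.5]
eef_rot: [-0.013, 1.0, -0.0, 0.001]
wrist_force: [0.3, -1.2, -3.3]
width: 18.0
clock: 17.27
tcp_pos: [463.9, -155.7, 57.6]
eef_rot: [-0.013, 1.0, 0.0, -0.001]
wrist_force: [1.4, 0.2, -2.9]
width: 18.2
clock: 17.93
tcp_pos: [477.0, -326.2, 57.4]
eef_rot: [-0.012, 1.0, 0.0, -0.0]
wrist_force: [-0.2, 0.3, -3.7]
width: 18.0
clock: 18.6
tcp_pos: [477.6, -324.3, 13.3]
eef_rot: [-0.013, 1.0, -0.0, 0.0]
wrist_force: [-0.5, -0.1, -3.1]
width: 18.0
[-6.16364234e-01  4.75076301e-01  1.78278817e+00 -3.14877239e-05
  8.83520595e-01 -2.21349983e+00] [-0.50098425 -0.06766146 -3.05653143]
```

View pics/m6.png

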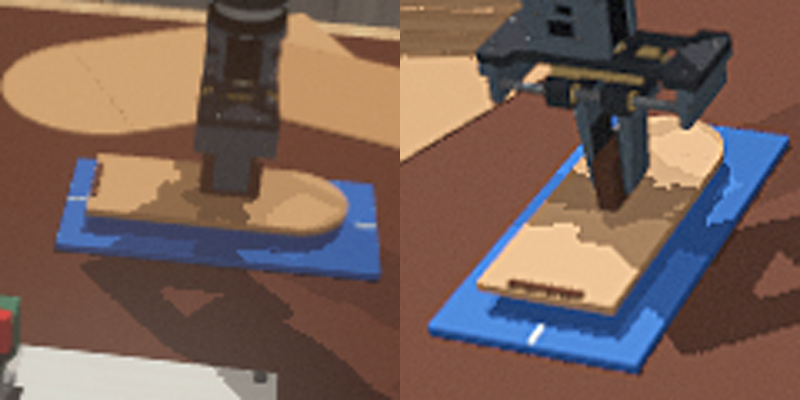

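The pattern is level, centred over the board and lined up with it in both halves. Lower it gently.

```bash
python3 -m handwheel '[[0,0,0.01,0,0,0],[0,0,0.02,0,0,0],[0,0,0.03,0,0,0],[0,0,0.04,0,0,0],[0,0,0.046,0,0,0],[0,0,0.05,0,0,0],[0,0,0.052,0,0,0],[0,0,0.052,0,0,0]]'
python3 -m handwheel '[[0,0,0.001,0,0,0],[0,0,0.002,0,0,0],[0,0,0.003,0,0,0],[0,0,0.004,0,0,0],[0,0,0.005,0,0,0],[0,0,0.005,0,0,0],[0,0,0.005,0,0,0],[0,0,0.005,0,0,0]]'
```

```text
clock: 19.37
tcp_pos: [477.4, -324.4, -2.5]
eef_rot: [-0.013, 1.0, 0.0, -0.0]
wrist_force: [0.4, -0.9, -3.2]
width: 18.3
clock: 20.03
tcp_pos: [477.4, -324.5, -3.8]
eef_rot: [-0.013, 1.0, -0.0, 0.0]
wrist_force: [0.1, -0.5, -2.2]
width: 18.0
```

Force is easing from -3.2 to -2.2 N, so first contact. Half a millimetre more.

```bash
python3 -m handwheel '[[0,0,0.001,0,0,0],[0,0,0.002,0,0,0],[0,0,0.002,0,0,0],[0,0,0.002,0,0,0],[0,0,0.002,0,0,0],[0,0,0.002,0,0,0],[0,0,0.002,0,0,0],[0,0,0.002,0,0,0]]'
python3 -m handwheel '[[0,0,0,0,0,0],[0,0,0,0,0,0],[0,0,0,0,0,0],[0,0,0,0,0,0],[0,0,0,0,0,0],[0,0,0,0,0,0],[0,0,0,0,0,0],[0,0,0,0,0,0]]' 0.2
python3 -m handwheel '[[0,0,-0.02,0,0,0],[0,0,-0.06,0,0,0],[0,0,-0.12,0,0,0],[0,0,-0.19,0,0,0],[0,0,-0.26,0,0,0],[0,0,-0.32,0,0,0],[0,0,-0.36,0,0,0],[0,0,-0.38,0,0,0]]'
python3 -m handwheel '[[0,0,-0.05,0,0,0],[0,0,-0.1,0,0,0],[0,0,-0.15,0,0,0],[0,0,-0.2,0,0,0],[0,0,-0.23,0,0,0],[0,0,-0.25,0,0,0],[0,0,-0.25,0,0,0],[0,0,-0.25,0,0,0]]'
python3 - <<'E'
from h import *
a=r.camera("side");c=r.camera("scene")
up=lambda m:cv2.resize(m,(400,400),interpolation=2)
cv2.imwrite("pics/m7.png",np.hstack([up(a[130:290,230:390]),up(c[110:270,110:350][:,:])])[:,:,::-1])
E
```

```text
clock: 20.7
tcp_pos: [477.6, -324.5, -4.3]
eef_rot: [-0.013, 1.0, -0.0, 0.0]
wrist_force: [1.1, 0.9, 2.2]
width: 18.2
clock: 21.37
tcp_pos: [477.4, -324.5, -4.5]
eef_rot: [-0.013, 1.0, -0.0, 0.0]
wrist_force: [-0.3, -0.7, -0.9]
width: 68.3
clock: 22.03
tcp_pos: [478.4, -325.1, 112.1]
eef_rot: [-0.013, 1.0, -0.001, 0.002]
wrist_force: [0.5, 0.3, -0.2]
width: 72.9
clock: 22.7
tcp_pos: [477.1, -324.3, 184.1]
eef_rot: [-0.013, 1.0, 0.0, -0.0]
wrist_force: [1.2, 1.3, 0.9]
width: 72.9
```

View pics/m7.png

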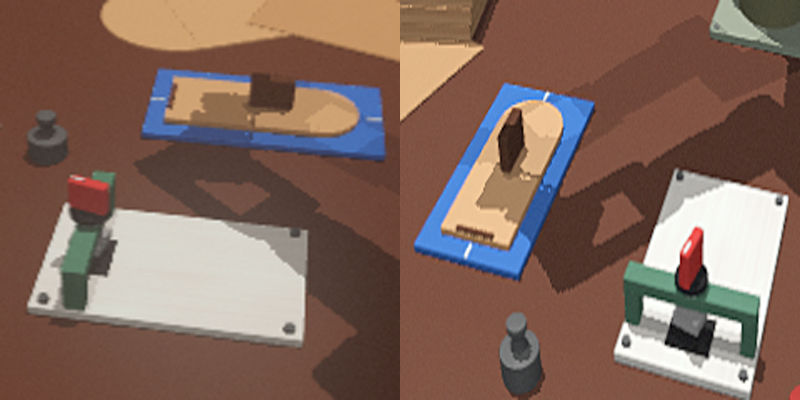

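The pattern lies flat on the board with blue all round it, the gripper is clear, and the knob is still turned. Handing in.

```bash
python3 -c "
from cell import r
print(r.job_done())"
```

```text
the job is handed in; nothing more can be done
None
```

I loosened the knob and turned it anticlockwise about 2.9 rad in one grip. Then I drew the pattern out about 100 mm by its block, carried it level to the blue board, set it down and let go. I handed the job in at about 23 s; no verdict is reported.

**Last checks:**
- The final pictures show the pattern flat and released on the board, with blue all round it and lined up with the board. By reckoning from the arm position, its middle is a few millimetres from the board's centre.
- The gripper is about 190 mm above the point where it let go and touches nothing.
- The weight is still standing by the clamp. The spool and cutter are outside the last crops, but the arm did not go near them.
- The knob angle comes from how far the gripper turned while holding the bar. The white mark, now at the other end of the bar, agrees with about half a turn.

**What disagreed:** the fingertips were really about 31 mm higher than the reported TCP height. The first grip on the knob therefore shut on nothing above the bar. I confirmed the offset in the camera views, allowed for it from then on, and both later grips gave the right widths (14.0 and 17.8 mm).

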